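# Hold the amber glass standard in the photometer's light path

## Robot

A 6-joint arm with a two-finger parallel gripper is mounted at the origin on a cart in front of the work surface, level with it; the furniture and walls round the work are solid. World frame = base frame: x ahead of the robot, y to its left, z up, the work surface at z = 0. Lengths are in mm, angles in rad, forces in N, time in s.
With the tool pointing down it reaches from about 350 to 850 mm from the base axis. Payload 8.1 kg.
Tool frame: the origin (TCP) lies midway between the tips of the shut fingers; the grasp point (between the pads) lies arm.grip_depth behind it (arm.grip_depth is the distance from the TCP to the grasp point, in mm); z points along the fingers, y is the direction in which the jaws open and shut (so a half turn about z gives the same grasp; the last joint's range is limited). The gripper opens to 93 mm and grips with 3 to 60 N. Pads are 15 mm wide; open, the fingers measure 128 mm over their backs; the gripper's body (75 mm by 188 mm) begins 65 mm behind the grasp point.
Start: joints at [-0.085, 0.13, 1.488, -0, 1.523, -0.085], TCP at [600.004, 0.022, 218.635] pointing down, gripper open.
Joint ranges: [-2.96, 2.96], [-0.89, 2.26], [0.02, 2.5], [-1.34, 4.48], [0, 2.73], [-2.66, 2.66]. Speed limits (rad/s): [2.39, 2.39, 2.79, 3.14, 3.14, 3.14].

## Interface

Orientations are given as a unit quaternion [w, x, y, z].
In Python, from cell import get_state, viewer, job_done, arm gives the robot as it stands. The module is installed in compiled form; this text tells all that it offers.
- The arm moves only by the tool play_rows, never from a script. Its arguments are lists of equal length, an entry for each row: "rot": the turn, a rotation vector about the tool's x, y, z in degrees, a list of three; "offset": the shift along the tool's x, y, z in m, a list of three; "claw": the finger opening in m, from 0 to 0.093. In form: {"rot": [[rx, ry, rz], ...], "offset": [[tx, ty, tz], ...], "claw": [claw, ...]}. A call has exactly 10 rows; each row shifts and turns the commanded pose from where the row before left it, along the tool's axes as they then stand; what a row does not reach is not made up. A row lasts 1/12 s, in which the tool goes at most 41.7 mm and 7.16 degrees, less where a joint would pass 70% of its speed; a pose out of reach is approached as far as the arm can. A call with a gripper value outside its range is refused whole. The fingers move at their own pace and stop on an object; "newtons" is the grip in N (left out, the last holds). Time passes only in rows, so rows that do not move let the fingers close, or fill a call up. It gives the time, the measured TCP pose, the force and the opening at its end, in the units of the state.
- get_state(): the state, without advancing time (a new reading comes with each control period).
- viewer.snapshot(name): name is "scene" or "side" or "wrist"; returns the picture (420x560x3 uint8, red, green, blue); there is no depth.
- viewer.camera_params(name): a dict with "intrinsics" (3x3 intrinsics, pixels), "R" (3x3) and "t" (3): a world point X has camera coordinates R X + t; the wrist camera has in their place "tool_from_camera" (4x4, takes a point from camera to tool coordinates, whose origin is the TCP and whose axes are the flange's). Camera axes: x right, y down, z forward; pixel columns grow to the right and rows downward; lengths in mm; the calibration is good to about 2 mm. A picture is of the moment at which its call begins: read the wrist's pose just before it. camera_params takes no time and is no camera call.
- job_done(): hands the job in, once; it reports no verdict.
The state is a dict: "clock": time; "joints": joint angles; "qvel": joint speeds; "effort": joint torques, N m; "eef_pos": TCP position; "tcp_rot": TCP orientation; "contact_force": force on the tool from outside, world axes, zero at the start; "moment": the same for the moment, N m; "width": finger opening in mm.
Only numpy, scipy, OpenCV 4.12 (cv2) and the standard library are available. Lean on these libraries where they do the work, as an engineer would, in place of code of your own. Each camera call takes 0.05 s, during which the arm holds its last target.

## Task

Check the photometer with the amber standard: first swing the red-knobbed shutter lever on the lamp all the way over, away from the robot, so that the blade clears the lamp's port. Then take the amber-stoppered cell out of the tray, gripping it by its two white frosted faces only and never touching its black-masked polished faces or its stopper, and hold it upright in the air, midway in the gap between lamp and detector, with its window centred on the line between the two ports and facing them squarely, touching no part of the instrument. Finish while still holding it there, and leave the other cells and the things on the bench where they are.

Things in the scene. Friction and masses are not known exactly. Their poses are not given: they have to be found in the camera images.
- amber_cell: the amber glass standard, a square cuvette loose on the tray, amber stopper and window: 25 x 25 x 72 mm, 0.07 kg, plus a 17 mm square stopper to 82 mm. Origin: centre of the underside, z up. White frosted faces look along +y and -y, 25 mm apart; polished faces along +x and -x, masked black but for a window 15 mm wide, 13 to 35 mm up; rigid. 45 to 55 mm up is a good height to grip
- amber_cell_window (a point): the centre of the amber cell's window, inside the cell on its vertical axis, 24 mm above its underside; axes as the cell's
- blue_cell: the same cell with blue stopper and window; not to be disturbed
- green_cell: the same cell with green stopper and window; not to be disturbed
- tray: fixed pale tray 200 x 200 mm on which the three cells stand about 0.10 m apart; floor 6 mm and rim 14 mm above the bench. Origin under its centre on the bench
- photometer: fixed open photometer, base plate 90 (x) by 232 mm (y), 12 mm thick; white lamp housing at y = -115 to -50 mm, white detector housing at y = +50 to +95 mm, both 70 mm wide in x, tops 115 mm above the bench, open gap between. Origin on the bench under the gap's middle; y runs along the light from lamp to detector
- light_path (a point): the middle of the gap on the light's axis, 90 mm above the bench; axes as the photometer's (y along the light, z up). Both round ports lie on this y axis
- shutter (a joint): the shutter, rad: 0 = shut (blade hangs over the lamp's port), 1.0 = end stop, fully open. It turns about a shaft along the photometer's y at x = 0, 124 mm above the bench, and stays where it is left (about 2 N at the knob moves it). The blade stays within 5 mm of the lamp's face
- shutter_knob (a point): centre of the red ball, 20 mm across, on the end of the shutter lever, 52 mm from the shaft, at photometer y = -128 mm, beyond the lamp's outer end; bare rod 8 mm thick below it. Shut, the lever leans 0.5 rad from upright towards the photometer's -x (the robot's side); open, 0.5 rad towards +x
- sample_3: small white sample bottle with red cap, 36 mm across, 70 mm tall, loose, right rear; not to be disturbed
- bench_timer: bench timer 18 x 66 x 66 mm, standing loose behind the tray; not to be disturbed
- bench_syringe: white syringe 32 x 165 x 32 mm, lying loose behind the photometer; not to be disturbed

How it is judged:
By the outcome, as a careful person would: the job done as asked, in the order asked, and still so for the second after the job is handed in, while the arm keeps its last pose, push and grip.
It also fails if it takes over 58 s, if anything falls off the work surface, if the arm or the gripper's body presses on something with over 40 N, if the wrist force passes 120 N, or if a joint passes its speed limit or range.

## Working session

There is one attempt and no reset: what is moved stays moved. The work goes in short steps, Python scripts to look and compute and a tool call to move; the robot and the scene stay as the last step left them, time stands still between calls to the robot, and variables do not carry over. Pictures are saved under pics/ and viewed, and the job is handed in when it is done.

Besides the shell and the picture viewer there is one more tool, called after "Call:" by a JSON object that holds its "op" and its "data". play_rows: Moves the arm, as the interface text tells. Its arguments: {"type":"object","properties":{"rot":{"type":"array"},"offset":{"type":"array"},"claw":{"type":"array"},"newtons":{"type":"number"}},"required":["rot","offset","claw"]}

```bash
mkdir -p pics
cat > h.py <<'E'
import numpy as np, cv2
from cell import get_state, viewer, job_done, arm
def snap(n,f):
    im=viewer.snapshot(n); cv2.imwrite('pics/'+f,im[:,:,::-1]); return im
E
python3 - <<'E'
from h import *
s=get_state(); print(s); print(arm.grip_depth, [a for a in dir(arm) if a[0]!='_'])
for n in ['scene','side','wrist']:
    snap(n,n+'0.png'); p=viewer.camera_params(n); print(n,p)
E
```

```text
{'clock': 0.0, 'joints': array([-8.54089256e-02,  1.31178756e-01,  1.48926887e+00, -1.99658025e-05,
        1.52300429e+00, -8.54339151e-02]), 'qvel': array([-0.0027499 , -0.0003935 , -0.00144913,  0.0003828 ,  0.00110747,
       -0.00099169]), 'effort': array([-1.61290725e-03, -5.59853125e+01, -4.91755986e+01,  7.67333270e-02,
        3.59135563e-02, -2.97389461e-04]), 'eef_pos': array([5.99428259e+02, 5.83827076e-02, 2.17582665e+02]), 'tcp_rot': array([-7.04611278e-04,  7.07097297e-01,  7.07115654e-01, -6.06494373e-04]), 'contact_force': array([0.0657645 , 0.19934571, 0.8553571 ]), 'moment': array([-0.01646927, -0.00380079, -0.01771349]), 'width': 92.78720312804872}
18.8 ['IKError', 'grip_depth']
scene {'intrinsics': array([[479.29906994,   0.        , 283.75121168],
       [  0.        , 479.29906994, 207.89978092],
       [  0.        ,   0.        ,   1.        ]]), 'R': array([[-0.95874846, -0.28412497,  0.00862493],
       [-0.21858537,  0.7175161 , -0.66135549],
       [ 0.18171908, -0.63595884, -0.75002302]]), 't': array([ 536.57098803,  234.8736616 , 1070.65579052])}
side {
[... 216 characters left out ...]
529],
       [-0.5510668 , -0.40815469, -0.72782906],
       [ 0.58201598,  0.43703928, -0.68575073]]), 't': array([-365.24982507,  376.95078119,  738.55586133])}
wrist {'intrinsics': array([[351.41988819,   0.        , 278.8270171 ],
       [  0.        , 351.41988819, 211.15924314],
       [  0.        ,   0.        ,   1.        ]]), 'tool_from_camera': array([[-2.32245070e-04, -9.54599598e-01, -2.97891849e-01,
         8.22615674e+01],
       [ 9.99999415e-01, -5.36335649e-04,  9.39068530e-04,
         8.84234074e-01],
       [-1.05620446e-03, -2.97891457e-01,  9.54599164e-01,
        -1.65871726e+02],
       [ 0.00000000e+00,  0.00000000e+00,  0.00000000e+00,
         1.00000000e+00]])}
```

View pics/scene0.png

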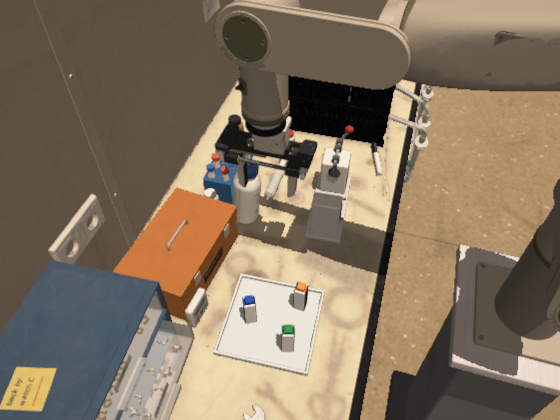

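View pics/side0.png

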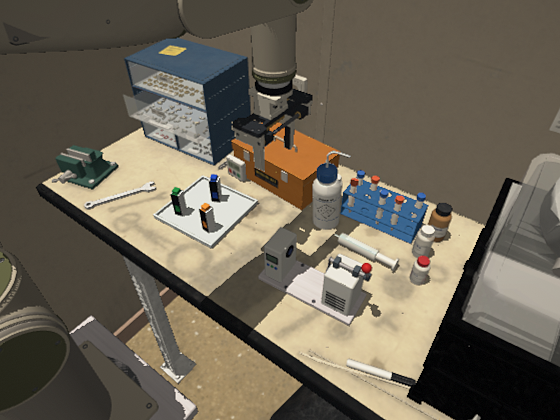

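View pics/wrist0.png

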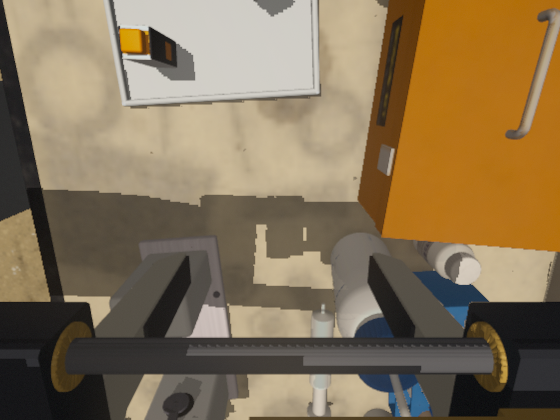

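Run:
```python
import cv2,numpy as np
a=cv2.imread('pics/scene0.png')[110:250,260:400]; b=cv2.imread('pics/side0.png')[215:335,245:385]
cv2.imwrite('pics/z1.png',np.hstack([cv2.resize(a,(400,400),interpolation=2),cv2.resize(b,(400,343),interpolation=2)[:343] if 0 else cv2.copyMakeBorder(cv2.resize(b,(400,343),interpolation=2),0,57,0,0,0)]))
a=cv2.imread('pics/scene0.png')[270:370,210:330]; b=cv2.imread('pics/side0.png')[165:245,150:262]
cv2.imwrite('pics/z2.png',np.hstack([cv2.resize(a,(400,333),interpolation=2),cv2.resize(b,(400,333),interpolation=2)]))
```

```text
(no output)
```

View pics/z1.png

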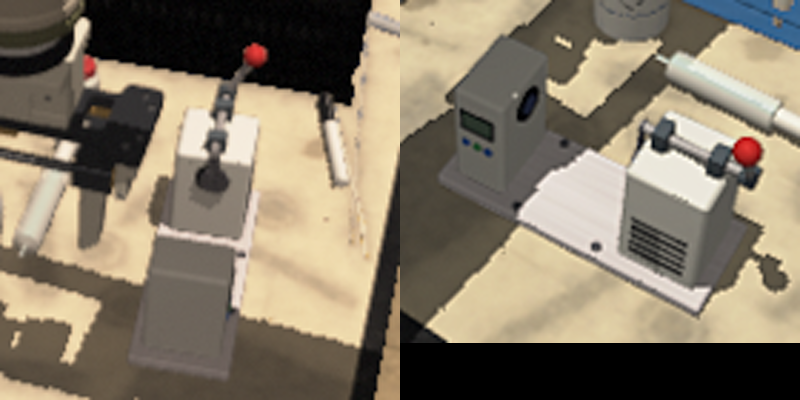

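View pics/z2.png

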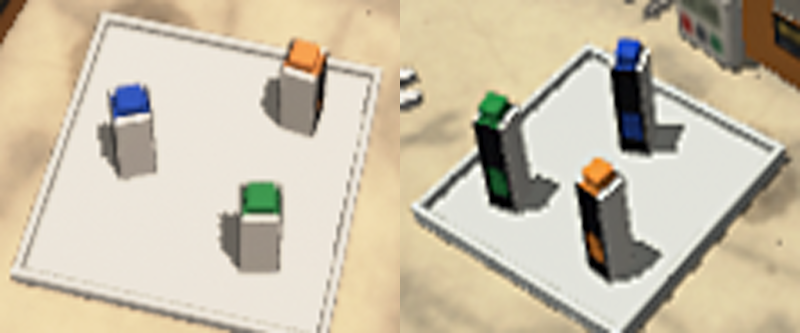

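```bash
cat >> h.py <<'E'
from scipy.spatial.transform import Rotation as Rn
def cam(n,s=None):
    p=viewer.camera_params(n); K=p['intrinsics']
    if n=='wrist':
        q=s['tcp_rot']; R=Rn.from_quat([q[1],q[2],q[3],q[0]]).as_matrix()
        T=p['tool_from_camera']; Rc=R@T[:3,:3]; c=R@T[:3,3]+s['eef_pos']
    else:
        Rc=p['R'].T; c=-Rc@p['t']
    return K,Rc,c
def ray(cm,uv):
    K,Rc,c=cm; d=Rc@np.linalg.inv(K)@np.array([uv[0],uv[1],1.]); return c,d/np.linalg.norm(d)
def onz(cm,uv,z):
    c,d=ray(cm,uv); return c+d*(z-c[2])/d[2]
def tri(l):
    A=np.zeros((3,3));b=np.zeros(3)
    for cm,uv in l:
        c,d=ray(cm,uv);P=np.eye(3)-np.outer(d,d);A+=P;b+=P@c
    X=np.linalg.solve(A,b)
    r=[np.linalg.norm(np.cross(X-ray(cm,uv)[0],ray(cm,uv)[1])) for cm,uv in l]
    return X,r
def proj(cm,X):
    K,Rc,c=cm; p=K@(Rc.T@(np.asarray(X,float)-c)); return p[:2]/p[2]
def blobs(im,lo,hi,mn=8):
    h=cv2.cvtColor(im,cv2.COLOR_RGB2HSV)
    m=cv2.inRange(h,np.array(lo),np.array(hi))
    n,_,st,ce=cv2.connectedComponentsWithStats(m)
    return [(ce[i].round(1),st[i]) for i in range(1,n) if st[i][4]>=mn]
E
python3 - <<'E'
from h import *
sc=cv2.imread('pics/scene0.png')[:,:,::-1].copy(); sd=cv2.imread('pics/side0.png')[:,:,::-1].copy()
for n,im in(('scene',sc),('side',sd)):
    print(n)
    print('red',blobs(im,(0,170,90),(5,255,255))+blobs(im,(174,170,90),(180,255,255)))
    print('or',blobs(im,(8,190,150),(16,255,255)))
C=cam('scene');S=cam('side')
k=tri([(C,(349,129.5)),(S,(367,268.2))]);print('knob',k)
for z,cm,l in((12,S,[(258.3,278),(350,325.3)]),):
    print([onz(cm,u,z).round(1) for u in l])
E
```

```text
scene
red [(array([349. , 128.7]), array([346, 125,   8,   8,  43], dtype=int32)), (array([290.9, 133.1]), array([290, 130,   3,   7,  16], dtype=int32))]
or []
side
red [(array([423. , 260.1]), array([418, 256,  11,   9,  72], dtype=int32)), (array([365.9, 267.5]), array([361, 263,  10,  10,  71], dtype=int32))]
or [(array([279.5, 135.5]), array([276, 134,   8,   4,   8], dtype=int32)), (array([265.1, 152.6]), array([265, 147,   2,  13,  14], dtype=int32)), (array([328.9, 151. ]), array([325, 147,  10,  12,  21], dtype=int32)), (array([332.1, 155.6]), array([329, 154,   9,   7,  14], dtype=int32)), (array([204.4, 206.6]), array([200, 203,   9,   9,  33], dtype=int32))]
knob (array([ 478.43673285, -302.75370688,  172.10688036]), [np.float64(1.3358711288499803), np.float64(1.3358711288501768)])
[array([434.2, -75.1,  12. ]), array([ 452.7, -303.7,   12. ])]
```

Call:
{"op": "play_rows", "data": {"rot": [[0, 0, 0], [0, 0, 0], [0, 0, 0], [0, 0, 0], [0, 0, 0], [0, 0, 0], [0, 0, 0], [0, 0, 0], [0, 0, 0], [0, 0, 0]], "offset": [[-0.026, -0.012, -0.01], [-0.026, -0.012, -0.01], [-0.026, -0.012, -0.01], [-0.026, -0.012, -0.01], [-0.026, -0.012, -0.01], [-0.026, -0.012, -0.01], [-0.026, -0.012, -0.005], [-0.026, -0.012, 0], [-0.025, -0.012, 0], [0, 0, 0]], "claw": [0.093, 0.093, 0.093, 0.093, 0.093, 0.093, 0.093, 0.093, 0.093, 0.093]}}

```text
clock: 0.98
eef_pos: [489.9, -236.9, 283.5]
tcp_rot: [0.0, 0.708, 0.706, -0.001]
contact_force: [-0.2, -0.0, -0.2]
width: 92.7
```

Run:
```python
from h import *
import pickle
s=get_state(); pickle.dump(s,open('s1.pkl','wb')); print(s['clock'],s['eef_pos'],s['qvel'].round(3))
im=snap('wrist','w1.png'); im2=snap('scene','scene1.png'); snap('side','side1.png')
print(blobs(im,(0,170,90),(5,255,255))+blobs(im,(174,170,90),(180,255,255)))
print('amber',blobs(im2,(8,150,150),(18,255,255)))
```

```text
0.9833 [ 489.92967652 -236.85994164  283.45830162] [0.062 0.004 0.001 0.037 0.002 0.081]
[]
amber [(array([176.5, 240.7]), array([ 113,  188,  123,  109, 6609], dtype=int32)), (array([301.4, 286.6]), array([296, 282,  11,  10,  66], dtype=int32))]
```

View pics/w1.png

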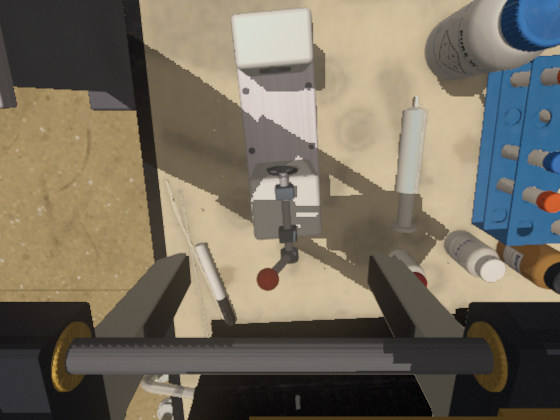

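Run:
```python
import cv2,numpy as np
a=cv2.imread('pics/w1.png')
cv2.imwrite('pics/z3.png',np.hstack([cv2.resize(a[0:150,220:330],(400,545),interpolation=2),cv2.resize(a[145:295,220:330],(400,545),interpolation=2)]))
```

```text
(no output)
```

View pics/z3.png

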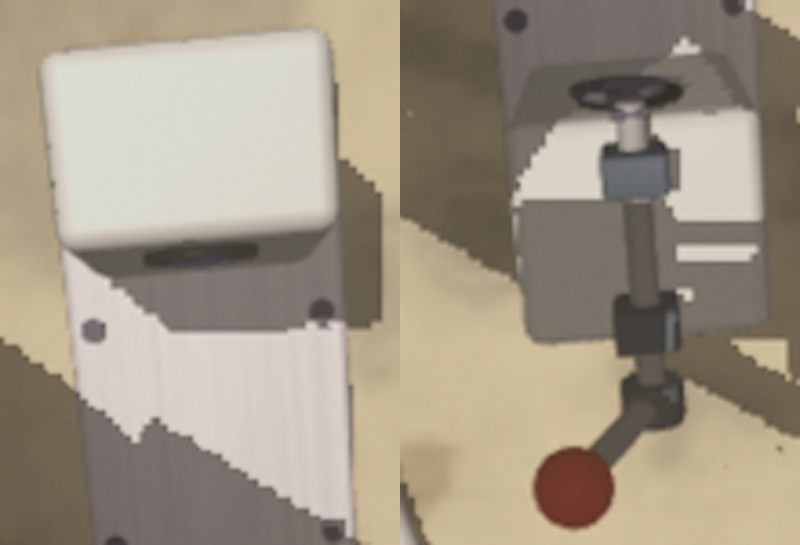

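Run:
```python
from h import *
import pickle
s=pickle.load(open('s1.pkl','rb')); W=cam('wrist',s)
f=400/110
D=[(42,55),(327,28),(337,222),(62,247)]; L=[(110,122),(357,108),(368,322),(128,342)]
d=np.array([onz(W,(220+x/f-.3,0+y/f-.3),115)[:2] for x,y in D])
l=np.array([onz(W,(220+x/f-.3,145+y/f-.3),115)[:2] for x,y in L])
print(d.round(1),l.round(1))
# local coords fit
loc=np.array([(-35,95),(35,95),(35,50),(-35,50),(-35,-50),(35,-50),(35,-115),(-35,-115)],float)
P=np.vstack([d,l])
cl=loc.mean(0);cp=P.mean(0);H=(loc-cl).T@(P-cp);U,_,V=np.linalg.svd(H);R=(U@V).T
o=cp-R@cl;print('yaw',np.degrees(np.arctan2(R[1,0],R[0,0])),'o',o);print((P-(loc@R.T+o)).round(1))
kn=onz(W,(220+173/f-.3,145+487/f-.3),169.6);print('knob',kn, R.T@(kn[:2]-o))
C=cam('scene');S=cam('side');X=tri([(C,(349,128.7)),(S,(365.9,267.5)),(W,(220+173/f-.3,145+487/f-.3))]);print(X)
for (a,b) in [((628,95),(645,400))]:
  a=np.array(a)-[400,0];b=np.array(b)-[400,0]
  A=onz(W,(220+a[0]/f,145+a[1]/f),124);B=onz(W,(220+b[0]/f,145+b[1]/f),124);print(A,B,np.degrees(np.arctan2(-(A-B)[0],(A-B)[1])), R.T@(A[:2]-o),R.T@(B[:2]-o))
```

```text
[[ 451.2  -84.5]
 [ 517.6  -79.2]
 [ 520.9 -120.8]
 [ 454.2 -126.2]] [[ 463.  -225.7]
 [ 528.7 -222.2]
 [ 533.6 -282.9]
 [ 466.3 -288.7]]
yaw 4.40003324625212 o [ 491.55445529 -173.78994962]
[[ 1.9 -2.8]
 [-1.6 -2.8]
 [-1.7  0.4]
 [ 1.4  0.5]
 [ 2.5  0.6]
 [-1.6 -1.2]
 [-1.7  2.8]
 [ 0.8  2.5]]
knob [ 480.44043589 -304.77795372  169.6       ] [ -21.13061129 -129.74928096]
(array([ 478.96081122, -301.71809628,  174.33317247]), [np.float64(1.3332003946484023), np.float64(0.6549165987098335), np.float64(1.7310527827347453)])
[ 494.66499307 -217.10975136  124.        ] [ 499.3239098  -302.79928266  124.        ] 3.1120919921673864 [ -0.22210803 -43.43076486] [  -2.15098963 -129.22517432]
```

```bash
python3 - <<'E'
import cv2,numpy as np
a=cv2.imread('pics/scene1.png')[270:370,210:330]; b=cv2.imread('pics/side1.png')[165:245,150:262]
cv2.imwrite('pics/z4.png',np.hstack([cv2.resize(a,(400,333),interpolation=2),cv2.resize(b,(400,286),interpolation=2) if 0 else cv2.resize(b,(400,333),interpolation=2)]))
E
python3 - <<'E'
from h import *
import pickle
s=pickle.load(open('s1.pkl','rb')); W=cam('wrist',s);C=cam('scene');S=cam('side')
print(onz(W,(280,320),0),onz(C,(385,143),0),onz(C,(300,128),0),onz(C,(395,76),0), onz(S,(415,385),0),onz(S,(505,185),0))
# amber stopper/cell from scene1/side
print(onz(C,(301.4,286.6),80))
print(tri([(C,(301.4,286.6)),(S,(205.5,207))]))
E
```

```text
[ 491.78022388 -464.57738205    0.        ] [ 383.94215751 -483.63592148    0.        ] [ 648.10377457 -476.40198457    0.        ] [ 403.80479561 -850.57022543    0.        ] [ 422.22524268 -462.178207      0.        ] [1128.3050962  -434.90536699    0.        ]
[483.72877608 126.71520097  80.        ]
(array([483.98837001, 128.21239952,  83.05804518]), [np.float64(0.7083618940105442), np.float64(0.7083618940105778)])
```

View pics/side1.png

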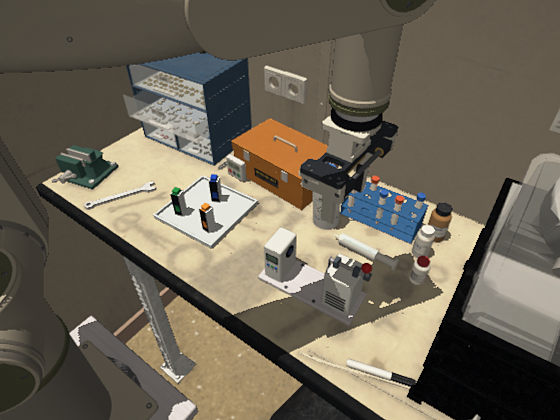

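View pics/scene1.png

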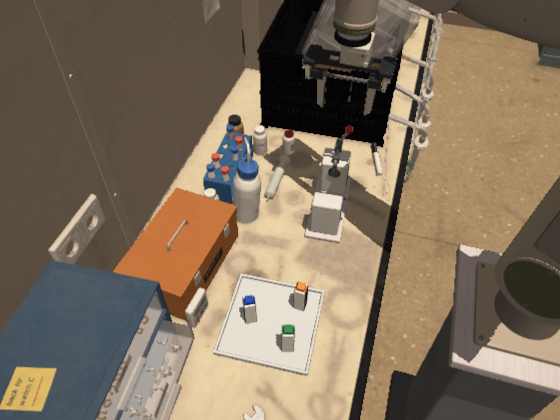

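Run:
```python
from h import *
s=get_state();print(s['clock'],s['eef_pos'],s['qvel'].round(3),s['tcp_rot'])
C=cam('scene');S=cam('side')
print(tri([(C,(247,168)),(S,(327,172))]))
```

```text
1.1333 [ 491.91330827 -232.84512599  283.33457401] [ 0.026  0.003 -0.002  0.003 -0.    -0.001] [-3.22835946e-04  7.07434059e-01  7.06779264e-01  1.39062930e-04]
(array([678.78326457, -92.62154976, 172.25484478]), [np.float64(0.4118098312829277), np.float64(0.41180983128290377)])
```

Call:
{"op": "play_rows", "data": {"rot": [[0, 0, 0], [0, 0, 0], [0, 0, 0], [0, 0, 0], [0, 0, 0], [0, 0, 0], [0, 0, 0], [0, 0, 0], [0, 0, 0], [0, 0, 0]], "offset": [[-0.014, -0.012, 0], [-0.014, -0.012, 0], [-0.014, -0.012, 0], [-0.014, -0.012, 0.01], [-0.015, -0.012, 0.02], [0, 0, 0.03], [0, 0, 0.03], [0, 0, 0.022], [0, 0, 0.01], [0, 0, 0]], "claw": [0.0, 0.0, 0.0, 0.0, 0.0, 0.0, 0.0, 0.0, 0.0, 0.0]}}

```text
clock: 1.97
eef_pos: [431.1, -301.8, 158.5]
tcp_rot: [-0.003, 0.707, 0.708, -0.0]
contact_force: [-0.9, 0.2, 0.6]
width: 31.0
```

Run:
```python
from h import *
a=snap('scene','scene2.png');b=snap('side','side2.png')
s=get_state();print(s['clock'],s['eef_pos'],s['contact_force'],s['width'])
cv2.imwrite('pics/z5.png',np.hstack([cv2.resize(a[60:200,260:400],(400,400),interpolation=2),cv2.resize(b[180:320,285:425],(400,400),interpolation=2)])[:,:,::-1])
```

```text
2.0667 [ 432.76453382 -303.56961322  162.54118126] [0.28523015 0.43897504 0.27654826] 23.19510427019403
```

View pics/z5.png

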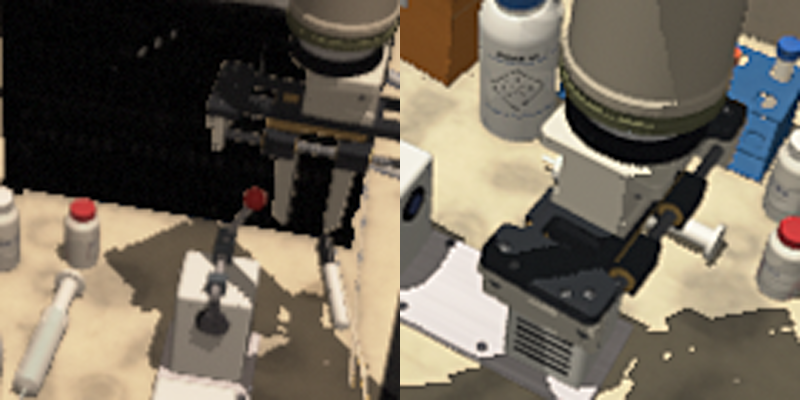

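Call:
{"op": "play_rows", "data": {"rot": [[0, 0, 0], [0, 0, 0], [0, 0, 0], [0, 0, 0], [0, 0, 0], [0, 0, 0], [0, 0, 0], [0, 0, 0], [0, 0, 0], [0, 0, 0]], "offset": [[0, 0, 0], [0, 0, 0], [0.0, 0.008, 0], [0.001, 0.008, 0], [0.001, 0.008, 0], [0, 0.008, 0], [0.001, 0.008, 0], [0.001, 0.008, 0], [0, 0.006, 0], [0, 0.006, 0]], "claw": [0.0, 0.0, 0.0, 0.0, 0.0, 0.0, 0.0, 0.0, 0.0, 0.0]}}

```text
clock: 2.9
eef_pos: [492.6, -299.4, 161.1]
tcp_rot: [-0.001, 0.707, 0.707, 0.0]
contact_force: [-1.5, 1.5, -1.5]
width: 0.2
```

Run:
```python
from h import *
a=snap('scene','scene3.png');b=snap('side','side3.png')
s=get_state();print(s['clock'],s['eef_pos'],s['contact_force'],s['width'])
cv2.imwrite('pics/z6.png',np.hstack([cv2.resize(a[60:200,260:400],(400,400),interpolation=2),cv2.resize(b[180:320,285:425],(400,400),interpolation=2)])[:,:,::-1])
```

```text
3.0 [ 492.84523871 -299.57230894  161.04101866] [-0.5617758  -0.00555412  0.03691415] 0.22783665654428129
```

View pics/z6.png

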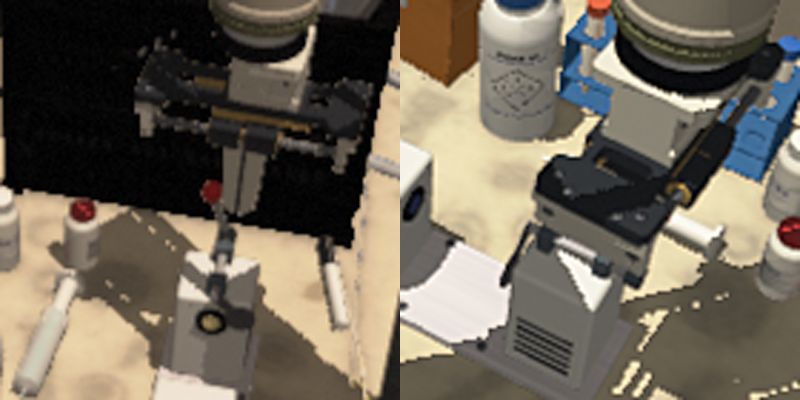

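Call:
{"op": "play_rows", "data": {"rot": [[0, 0, 0], [0, 0, 0], [0, 0, 0], [0, 0, 0], [0, 0, 0], [0, 0, 0], [0, 0, 0], [0, 0, 0], [0, 0, 0], [0, 0, 0]], "offset": [[0, 0.002, 0], [0, 0.002, 0], [0.0, 0.002, 0], [0, 0.001, 0], [0, 0.001, 0], [0, 0, 0], [0, 0, 0], [0, 0, 0], [0, 0, 0], [0, 0, 0]], "claw": [0.0, 0.0, 0.0, 0.0, 0.0, 0.0, 0.0, 0.0, 0.0, 0.0]}}

```text
clock: 3.83
eef_pos: [500.0, -300.1, 161.8]
tcp_rot: [0.0, 0.707, 0.707, 0.0]
contact_force: [-2.3, 0.7, -1.0]
width: 0.9
```

```bash
cat > knob.py <<'E'
from h import *
import sys
t=sys.argv[1]
a=snap('scene','sceneK%s.png'%t);b=snap('side','sideK%s.png'%t)
s=get_state();print(s['clock'],s['eef_pos'],s['contact_force'])
for im in (a,b): print([x[0] for x in blobs(im,(0,170,60),(6,255,255))+blobs(im,(174,150,60),(180,255,255))])
cv2.imwrite('pics/zK%s.png'%t,np.hstack([cv2.resize(a[60:200,260:400],(400,400),interpolation=2),cv2.resize(b[180:320,285:425],(400,400),interpolation=2)])[:,:,::-1])
E
python3 knob.py 1
```

```text
3.9333 [ 500.0520976  -300.04391992  161.77309698] [-1.82542681 -0.95937538 -0.77937264]
[array([330.8, 127.2]), array([288.8, 133.5]), array([238.8, 139.5]), array([215.2, 156.9]), array([224.5, 169.8])]
[array([422.7, 260.7]), array([419.4, 261.9]), array([426.4, 261.4])]
```

View pics/zK1.png

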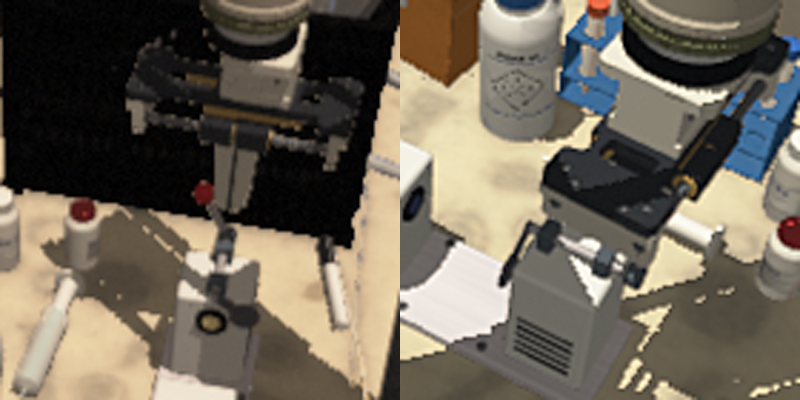

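Run:
```python
from h import *
C=cam('scene')
o=np.array([491.5,-173.8]);y=np.radians(4.4);R=np.array([[np.cos(y),-np.sin(y)],[np.sin(y),np.cos(y)]])
for a in (-.5,0,.2,.3,.4,.5):
    p=o+R@[52*np.sin(a),-128]; print(a,p.round(1),proj(C,[*p,124+52*np.cos(a)]).round(1))
```

```text
-0.5 [ 476.5 -303.3] [349.4 129.9]
0 [ 501.3 -301.4] [339.9 126.5]
0.2 [ 511.6 -300.6] [335.8 126.3]
0.3 [ 516.6 -300.2] [333.8 126.4]
0.4 [ 521.5 -299.9] [331.9 126.7]
0.5 [ 526.2 -299.5] [330.  127.1]
```

Call:
{"op": "play_rows", "data": {"rot": [[0, 0, 0], [0, 0, 0], [0, 0, 0], [0, 0, 0], [0, 0, 0], [0, 0, 0], [0, 0, 0], [0, 0, 0], [0, 0, 0], [0, 0, 0]], "offset": [[0, 0.001, 0], [0, 0.001, 0], [0.0, 0.001, 0], [0, 0.001, 0], [0, 0, 0], [0, 0, 0], [0, 0, 0], [0, 0, 0], [0, 0, 0], [0, 0, 0]], "claw": [0.0, 0.0, 0.0, 0.0, 0.0, 0.0, 0.0, 0.0, 0.0, 0.0]}}

```text
clock: 4.77
eef_pos: [501.3, -300.0, 161.4]
tcp_rot: [-0.002, 0.707, 0.707, -0.002]
contact_force: [-16.8, 1.0, 6.3]
width: 0.6
```

```bash
python3 knob.py 2
```

```text
4.8667 [ 501.3189733  -300.05423389  161.44119249] [-16.32568555   1.40766863   6.84841404]
[array([330.7, 127.2]), array([288.5, 133.3]), array([238.7, 139.5]), array([215.2, 156.9]), array([224.4, 169.8])]
[array([422.8, 261.1]), array([423.1, 260.7])]
```

Call:
{"op": "play_rows", "data": {"rot": [[0, 0, 0], [0, 0, 0], [0, 0, 0], [0, 0, 0], [0, 0, 0], [0, 0, 0], [0, 0, 0], [0, 0, 0], [0, 0, 0], [0, 0, 0]], "offset": [[0, -0.01, 0], [0, -0.015, 0], [0, -0.005, -0.03], [0, 0, -0.035], [0, 0, -0.025], [0.02, 0, 0], [0.035, 0, 0], [0.035, 0, 0], [0.035, 0, 0], [0.035, 0, 0]], "claw": [0.0, 0.0, 0.0, 0.0, 0.0, 0.05, 0.093, 0.093, 0.093, 0.093]}}

```text
clock: 5.7
eef_pos: [474.3, -138.6, 252.2]
tcp_rot: [0.001, 0.707, 0.707, 0.001]
contact_force: [1.1, -0.2, -0.3]
width: 29.6
```

Call:
{"op": "play_rows", "data": {"rot": [[0, 0, 0], [0, 0, 0], [0, 0, 0], [0, 0, 0], [0, 0, 0], [0, 0, 0], [0, 0, 0], [0, 0, 0], [0, 0, 0], [0, 0, 0]], "offset": [[0.035, 0, 0], [0.035, 0, 0], [0.035, 0, 0], [0.035, 0, 0], [0.035, 0, 0], [0.035, 0, 0], [0.03, 0, 0], [0.015, 0, 0], [0.0, 0, 0], [0.0, 0, 0]], "claw": [0.093, 0.093, 0.093, 0.093, 0.093, 0.093, 0.093, 0.093, 0.093, 0.093]}}

```text
clock: 6.53
eef_pos: [474.2, 115.7, 252.0]
tcp_rot: [0.0, 0.706, 0.708, 0.001]
contact_force: [1.0, 0.9, 0.3]
width: 92.0
```

Run:
```python
from h import *
import pickle
viewer.snapshot('side')
a=snap('scene','scene4.png')
s=get_state(); pickle.dump(s,open('s4.pkl','wb')); print(s['clock'],s['eef_pos'],s['qvel'].round(3))
im=snap('wrist','w4.png')
print([x for x in blobs(a,(8,150,150),(18,255,255))])
print([x for x in blobs(im,(8,150,120),(22,255,255),100)])
print([x[0] for x in blobs(a,(0,170,60),(6,255,255))])
cv2.imwrite('pics/z7.png',np.hstack([cv2.resize(a[60:200,260:400],(400,400),interpolation=2),cv2.resize(a[270:370,210:330],(400,400),interpolation=2)])[:,:,::-1])
```

```text
6.6333 [474.25179753 114.32582165 251.84721905] [-0.016 -0.001  0.001 -0.     0.002  0.006]
[(array([176.6, 240.8]), array([ 113,  188,  124,  109, 6632], dtype=int32)), (array([301.5, 286.3]), array([296, 282,  11,  10,  74], dtype=int32))]
[(array([536.9, 227.4]), array([ 493,   80,   67,  222, 7533], dtype=int32)), (array([289.3, 175.6]), array([279, 167,  23,  19, 365], dtype=int32)), (array([500.3, 359.4]), array([492, 333,  14,  54, 268], dtype=int32))]
[array([288.7, 133.2]), array([238.8, 139.5]), array([215.2, 157.1]), array([224.5, 169.7])]
```

View pics/w4.png

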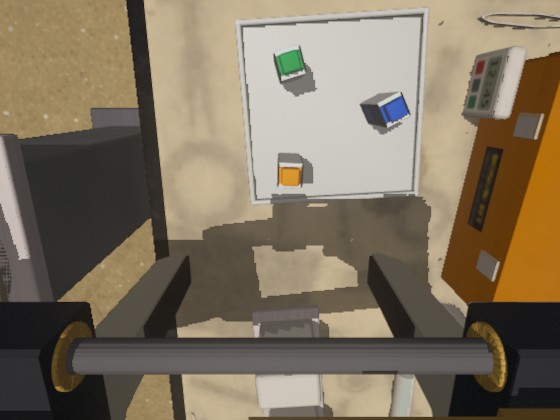

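View pics/z7.png

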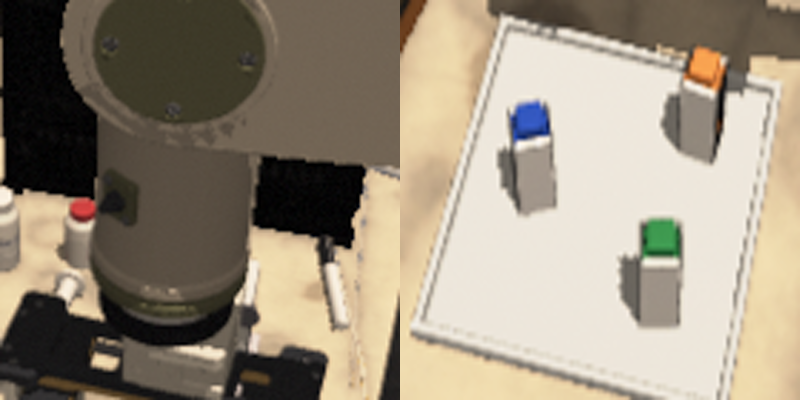

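Run:
```python
import cv2,numpy as np
a=cv2.imread('pics/w4.png')
cv2.imwrite('pics/z8.png',cv2.resize(a[150:200,265:315],(600,600),interpolation=cv2.INTER_NEAREST))
```

```text
(no output)
```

View pics/z8.png

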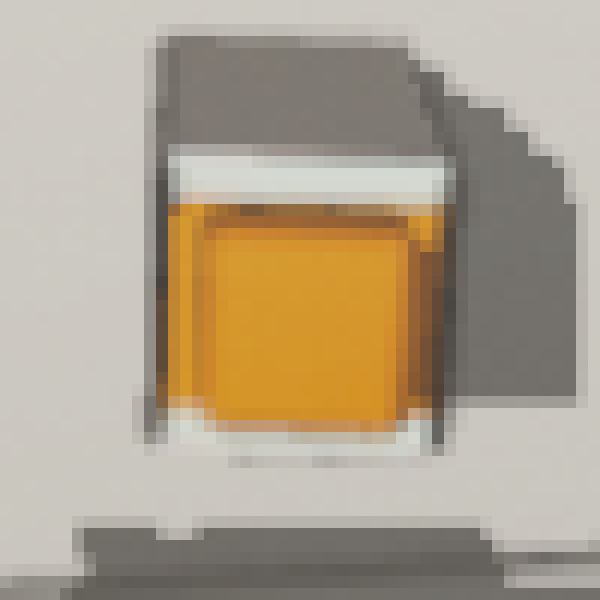

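Run:
```python
from h import *
import pickle
s=pickle.load(open('s4.pkl','rb')); W=cam('wrist',s)
P=[(155,148),(458,153),(446,460),(143,446)]
X=np.array([onz(W,(265+x/12-.5,150+y/12-.5),78)[:2] for x,y in P]);print(X.round(1),X.mean(0))
for i,j in((0,1),(3,2),(3,0),(2,1)):
    d=X[j]-X[i];print(np.linalg.norm(d).round(1),np.degrees(np.arctan2(d[1],d[0])).round(1))
Q=[(205,225),(408,225),(403,430),(205,430)]
Y=np.array([onz(W,(265+x/12-.5,150+y/12-.5),88)[:2] for x,y in Q]);print(Y.mean(0),Y.round(1))
```

```text
[[474.3 140.7]
 [498.8 140.3]
 [498.3 114.8]
 [473.2 116. ]] [486.13083943 127.91718776]
24.5 -1.0
25.1 -2.8
24.7 87.6
25.5 88.9
[486.19864513 127.93375103] [[478.2 136.2]
 [494.2 136.2]
 [494.1 119.6]
 [478.2 119.7]]
```

Call:
{"op": "play_rows", "data": {"rot": [[0, 0, 0], [0, 0, -7], [0, 0, -7], [0, 0, -7], [0, 0, -7], [0, 0, -7], [0, 0, -7], [0, 0, -7], [0, 0, -7], [0, 0, -7]], "offset": [[0.0136, 0.012, 0], [0, 0, 0.006], [0, 0, 0.006], [0, 0, 0.006], [0, 0, 0.006], [0, 0, 0.006], [0, 0, 0.006], [0, 0, 0.006], [0, 0, 0.006], [0, 0, 0.006]], "claw": [0.093, 0.093, 0.093, 0.093, 0.093, 0.093, 0.093, 0.093, 0.093, 0.093]}}

```text
clock: 7.52
eef_pos: [486.3, 127.2, 197.4]
tcp_rot: [0.0, 0.232, 0.973, 0.0]
contact_force: [-1.1, 0.1, -0.2]
width: 93.1
```

Call:
{"op": "play_rows", "data": {"rot": [[0, 0, -7], [0, 0, -7], [0, 0, -7], [0, 0, -4], [0, 0, 0], [0, 0, 0], [0, 0, 0], [0, 0, 0], [0, 0, 0], [0, 0, 0]], "offset": [[0, 0, 0.006], [0, 0, 0], [0, 0, 0], [0, 0, 0], [0, 0, 0], [0, 0, 0], [0, 0, 0], [0, 0, 0], [0, 0, 0], [0, 0, 0]], "claw": [0.093, 0.093, 0.093, 0.093, 0.093, 0.093, 0.093, 0.093, 0.093, 0.093]}}

```text
clock: 8.35
eef_pos: [486.0, 128.5, 191.7]
tcp_rot: [0.0, 0.018, 1.0, -0.0]
contact_force: [0.0, 0.8, -0.2]
width: 93.3
```

Run:
```python
from h import *
import pickle
snap('scene','scene5.png')
s=get_state(); pickle.dump(s,open('s5.pkl','wb')); print(s['clock'],s['eef_pos'],s['qvel'].round(3),s['joints'].round(2))
q=s['tcp_rot'];R=Rn.from_quat([q[1],q[2],q[3],q[0]]).as_matrix();print(R.round(4),np.degrees(np.arctan2(R[1,1],R[0,1])))
im=snap('wrist','w5.png')
W=cam('wrist',s);print(proj(W,[486,128,78]))
```

```text
8.4 [486.01554869 128.60920197 191.64904894] [ 0.003 -0.    -0.001 -0.001 -0.    -0.002] [ 0.16 -0.12  1.79  0.    1.47 -1.38]
[[-0.9994  0.0355  0.    ]
 [ 0.0355  0.9994  0.    ]
 [-0.      0.     -1.    ]] 87.96629300613716
[279.41818041 205.33216195]
```

View pics/w5.png

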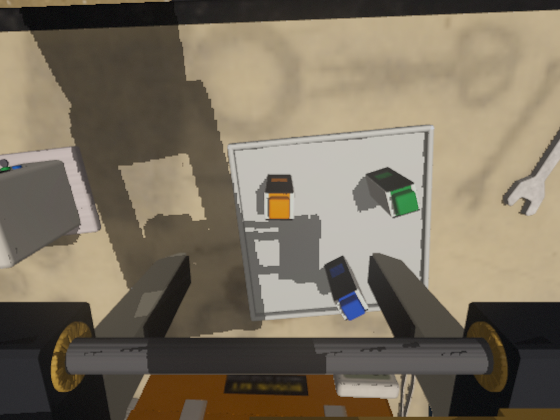

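Run:
```python
import cv2,numpy as np
a=cv2.imread('pics/w5.png')
cv2.imwrite('pics/z9.png',cv2.resize(a[170:240,240:320],(800,700)[0:2],interpolation=cv2.INTER_NEAREST)[:600])
```

```text
(no output)
```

View pics/z9.png

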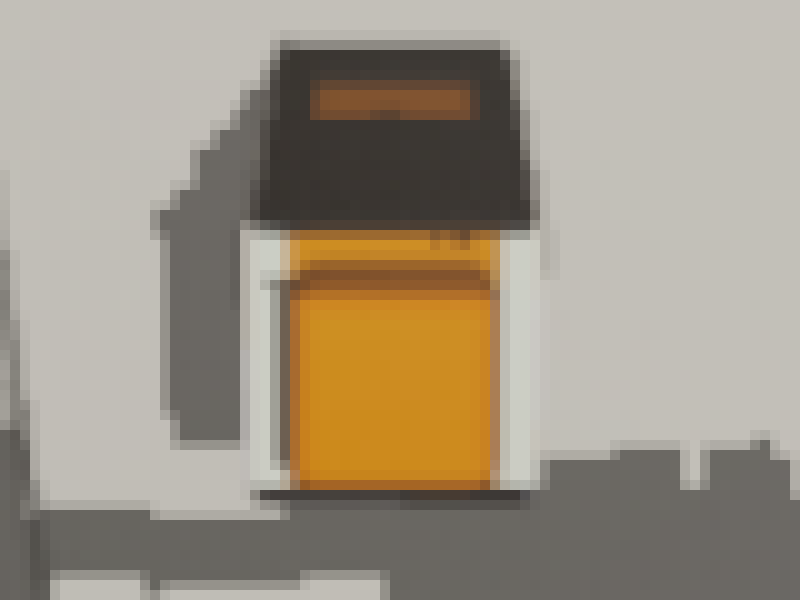

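Call:
{"op": "play_rows", "data": {"rot": [[0, 0, 0], [0, 0, 0], [0, 0, 0], [0, 0, 0], [0, 0, 0], [0, 0, 0], [0, 0, 0], [0, 0, 0], [0, 0, 0], [0, 0, 0]], "offset": [[0, -0.0008, 0], [0, 0, 0.012], [0, 0, 0.018], [0, 0, 0.02], [0, 0, 0.02], [0, 0, 0.02], [0, 0, 0.02], [0, 0, 0.015], [0, 0, 0.005], [0, 0, 0]], "claw": [0.06, 0.06, 0.06, 0.06, 0.06, 0.06, 0.06, 0.06, 0.06, 0.06], "newtons": 12}}

```text
clock: 9.28
eef_pos: [484.2, 127.6, 59.3]
tcp_rot: [-0.002, 0.017, 1.0, -0.0]
contact_force: [0.3, -0.2, -0.7]
width: 60.2
```

Run:
```python
from h import *
snap('scene','scene6.png');b=snap('side','side6.png');
s=get_state();print(s['clock'],s['eef_pos'],s['contact_force'],s['width'])
w=snap('wrist','w6.png')
cv2.imwrite('pics/z10.png',np.hstack([cv2.resize(b[130:250,150:270],(400,400),interpolation=2),cv2.resize(w[120:420,130:430],(400,400),interpolation=2)])[:,:,::-1])
```

```text
9.3833 [486.1410818  127.90068155  61.94618225] [0.59334616 0.51324804 0.89571901] 59.8478297804516
```

View pics/z10.png

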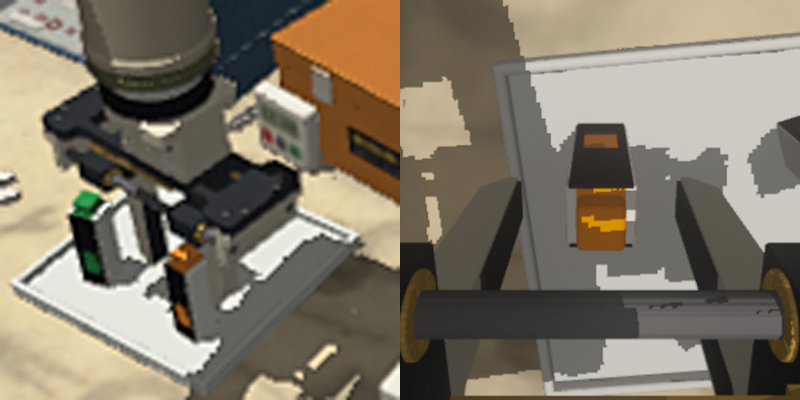

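Call:
{"op": "play_rows", "data": {"rot": [[0, 0, 0], [0, 0, 0], [0, 0, 0], [0, 0, 0], [0, 0, 0], [0, 0, 0], [0, 0, 0], [0, 0, 0], [0, 0, 0], [0, 0, 0]], "offset": [[0, 0, 0.01], [0, 0, 0.008], [0, 0, 0.0045], [0, 0, 0], [0, 0, 0], [0, 0, 0], [0, 0, 0], [0, 0, 0], [0, 0, 0], [0, 0, 0]], "claw": [0.06, 0.06, 0.06, 0.06, 0.06, 0.05, 0.045, 0.04, 0.035, 0.032]}}

```text
clock: 10.27
eef_pos: [486.2, 127.8, 39.3]
tcp_rot: [0.0, 0.017, 1.0, 0.0]
contact_force: [-0.0, -0.5, 0.5]
width: 33.9
```

Run:
```python
from h import *
s=get_state();print(s['clock'],s['eef_pos'],s['contact_force'],s['width'])
w=snap('wrist','w7.png')
cv2.imwrite('pics/z11.png',cv2.resize(w[120:420,130:430],(600,600),interpolation=2)[:,:,::-1])
```

```text
10.2667 [486.15313329 127.83233446  39.3459988 ] [-0.01118253 -0.53414637  0.47168594] 33.931470635796195
```

View pics/z11.png

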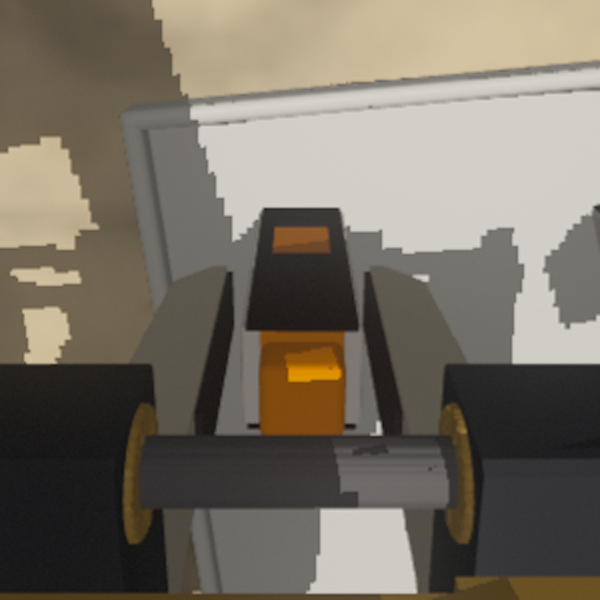

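Call:
{"op": "play_rows", "data": {"rot": [[0, 0, 0], [0, 0, 0], [0, 0, 0], [0, 0, 0], [0, 0, 0], [0, 0, 0], [0, 0, 0], [0, 0, 0], [0, 0, 0], [0, 0, 0]], "offset": [[0, 0, 0], [0, 0, 0], [0, 0, 0], [0, 0, 0], [0, 0, 0], [0, 0, 0], [0, 0, 0], [0, 0, 0], [0, 0, 0], [0, 0, 0]], "claw": [0.03, 0.028, 0.026, 0.024, 0.022, 0.02, 0.018, 0.015, 0.015, 0.015], "newtons": 15}}

```text
clock: 11.15
eef_pos: [486.0, 127.8, 39.1]
tcp_rot: [-0.0, 0.017, 1.0, 0.0]
contact_force: [-0.1, 0.0, -0.0]
width: 25.4
```

Call:
{"op": "play_rows", "data": {"rot": [[0, 0, 0], [0, 0, 0], [0, 0, 0], [0, 0, 0], [0, 0, 0], [0, 0, 0], [0, 0, 0], [0, 0, 0], [0, 0, 0], [0, 0, 0]], "offset": [[0, 0, -0.004], [0, 0, -0.008], [0, 0, -0.015], [0, 0, -0.02], [0, 0, -0.025], [0, 0, -0.025], [0, 0, -0.025], [0, 0, -0.015], [0, 0, -0.01], [0, 0, 0]], "claw": [0.015, 0.015, 0.015, 0.015, 0.015, 0.015, 0.015, 0.015, 0.015, 0.015]}}

```text
clock: 11.98
eef_pos: [487.5, 128.0, 189.4]
tcp_rot: [0.002, 0.017, 1.0, 0.0]
contact_force: [-0.7, 0.6, -0.5]
width: 25.0
```

Run:
```python
from h import *
import pickle
b=snap('side','side8.png');a=snap('scene','scene8.png')
s=get_state();pickle.dump(s,open('s8.pkl','wb'));print(s['clock'],s['eef_pos'],s['contact_force'],s['width'])
w=snap('wrist','w8.png')
cv2.imwrite('pics/z12.png',np.hstack([cv2.resize(b[90:230,150:290],(400,400),interpolation=2),cv2.resize(w[120:420,130:430],(400,400),interpolation=2)])[:,:,::-1])
```

```text
12.0833 [485.86488433 127.78030733 185.85785015] [-0.78544764  0.74274963 -0.62688194] 24.57767607193676
```

View pics/z12.png

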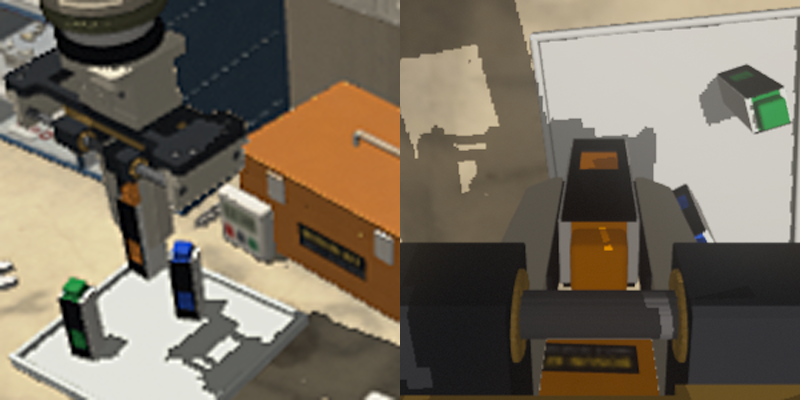

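Call:
{"op": "play_rows", "data": {"rot": [[0, 0, 0], [0, 0, 0], [0, 0, 0], [0, 0, 0], [0, 0, 0], [0, 0, 0], [0, 0, 0], [0, 0, 0], [0, 0, 0], [0, 0, 0]], "offset": [[0, -0.015, -0.01], [0, -0.03, -0.02], [0, -0.035, -0.02], [0, -0.035, -0.02], [0, -0.035, -0.01], [0, -0.035, 0], [0, -0.035, 0], [0, -0.035, 0], [0, -0.03, 0], [0, -0.015, 0]], "claw": [0.015, 0.015, 0.015, 0.015, 0.015, 0.015, 0.015, 0.015, 0.015, 0.015]}}

```text
clock: 12.97
eef_pos: [474.1, -175.0, 264.0]
tcp_rot: [-0.002, 0.019, 1.0, 0.0]
contact_force: [0.8, 0.1, -0.9]
width: 25.3
```

Call:
{"op": "play_rows", "data": {"rot": [[0, 0, 7], [0, 0, 7], [0, 0, 7], [0, 0, 7], [0, 0, 7], [0, 0, 7], [0, 0, 7], [0, 0, 7], [0, 0, 7], [0, 0, 7]], "offset": [[0, 0, 0], [0, 0, 0], [0, 0, 0], [0, 0, 0], [0, 0, 0], [0, 0, 0], [0, 0, 0], [0, 0, 0], [0, 0, 0], [0, 0, 0]], "claw": [0.015, 0.015, 0.015, 0.015, 0.015, 0.015, 0.015, 0.015, 0.015, 0.015]}}

```text
clock: 13.8
eef_pos: [474.7, -171.6, 264.0]
tcp_rot: [-0.002, 0.59, 0.807, -0.0]
contact_force: [-0.6, -0.0, -0.8]
width: 25.2
```

Call:
{"op": "play_rows", "data": {"rot": [[0, 0, 7], [0, 0, 6.6], [0, 0, 0], [0, 0, 0], [0, 0, 0], [0, 0, 0], [0, 0, 0], [0, 0, 0], [0, 0, 0], [0, 0, 0]], "offset": [[0, 0, 0], [0, 0, 0], [-0.02, 0, 0], [-0.02, 0, 0], [-0.01, 0, 0], [0, 0, 0], [0, 0, 0], [0, 0, 0], [0, 0, 0], [0, 0, 0]], "claw": [0.015, 0.015, 0.015, 0.015, 0.015, 0.015, 0.015, 0.015, 0.015, 0.015]}}

```text
clock: 14.63
eef_pos: [479.4, -221.1, 266.2]
tcp_rot: [0.0, 0.679, 0.734, 0.0]
contact_force: [-0.6, -0.3, -0.6]
width: 24.8
```

Run:
```python
from h import *
import pickle
s=get_state(); pickle.dump(s,open('s9.pkl','wb')); print(s['clock'],s['eef_pos'],s['qvel'].round(3),s['width'])
q=s['tcp_rot'];R=Rn.from_quat([q[1],q[2],q[3],q[0]]).as_matrix();print(np.degrees(np.arctan2(R[1,1],R[0,1])),R[2].round(4))
w=snap('wrist','w9.png')
s=get_state();print(s['eef_pos'])
cv2.imwrite('pics/z13.png',np.hstack([cv2.resize(w[0:150,220:330],(400,545),interpolation=2),cv2.resize(w[145:295,220:330],(400,545),interpolation=2)])[:,:,::-1])
```

```text
14.6333 [ 479.4145632  -221.13424676  266.17987769] [-0.003 -0.001 -0.003 -0.001 -0.002 -0.   ] 24.802918852782632
4.4479918637289755 [ 1.e-04  1.e-04 -1.e+00]
[ 479.43287509 -221.21421801  266.24945236]
```

View pics/w9.png

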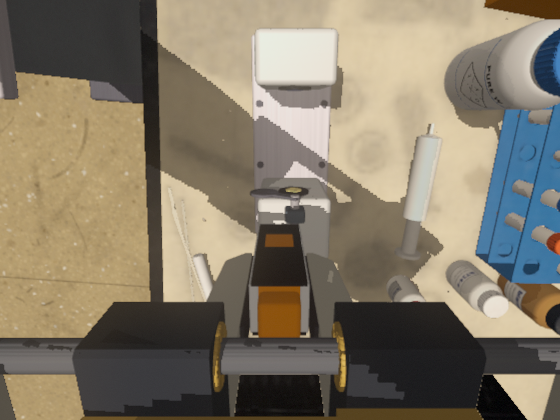

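View pics/z13.png

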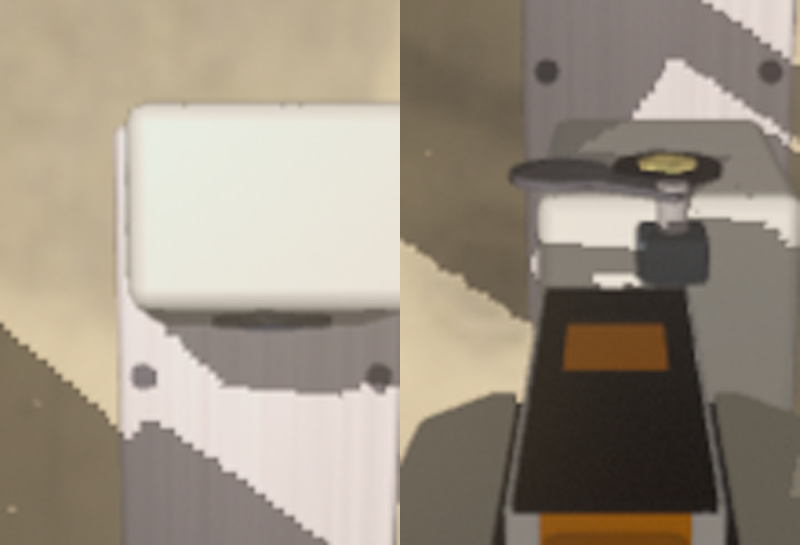

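Run:
```python
import cv2,numpy as np
a=cv2.imread('pics/w9.png')
cv2.imwrite('pics/z14.png',cv2.resize(a[15:115,240:350],(770,700),interpolation=cv2.INTER_NEAREST)[:600])
cv2.imwrite('pics/z15.png',cv2.resize(a[150:225,240:350],(770,525),interpolation=cv2.INTER_NEAREST))
```

```text
(no output)
```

View pics/z14.png

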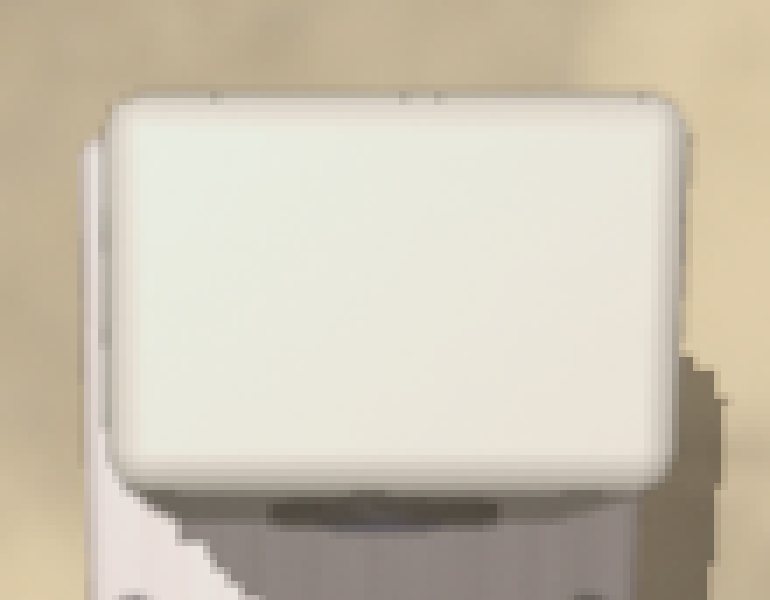

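View pics/z15.png

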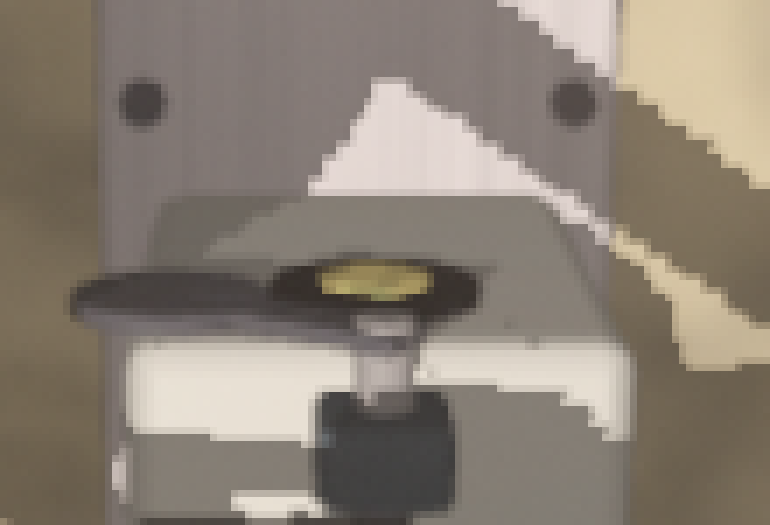

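Run:
```python
from h import *
import pickle
s=pickle.load(open('s9.pkl','rb')); W=cam('wrist',s)
y=np.radians(4.4);R=np.array([[np.cos(y),-np.sin(y)],[np.sin(y),np.cos(y)]])
t=s['eef_pos'][:2]
def m(n,x,yy,oy,z):
    p=onz(W,(240+x/7-.5,oy+yy/7-.5),z)[:2]; print(n,(R.T@(p-t)).round(1),p.round(1))
m('det TL',107,95,15,115);m('det TR',683,95,15,115);m('det BL',115,487,15,115);m('det BR',677,487,15,115)
m('lamp L',126,338,150,115);m('lamp R',634,338,150,115)
m('base L',98,100,150,12);m('base R',614,100,150,12)
m('base L',85,400,15,12);
m('port lamp',375,281,150,90);m('scr',143,102,150,12);m('scr',575,102,150,12)
m('shaft',385,375,150,124)
```

```text
det TL [-18.5 139.2] [450.3 -83.8]
det TR [ 48.4 139.2] [517.  -78.6]
det BL [-18.4  96.3] [ 453.7 -126.5]
det BR [49.8 96.3] [ 521.7 -121.3]
lamp L [-18.8  -3.7] [ 461.  -226.2]
lamp R [49.  -3.7] [ 528.5 -221. ]
base L [-29.2  10.7] [ 449.5 -212.7]
base R [59.4 10.8] [ 537.8 -205.8]
base L [-29.1 113.9] [ 441.6 -109.8]
port lamp [15.4 -2. ] [ 494.9 -221.9]
scr [-21.5  10.4] [ 457.2 -212.4]
scr [52.7 10.4] [ 531.2 -206.7]
shaft [15.4 -6.2] [ 495.3 -226.2]
```

Call:
{"op": "play_rows", "data": {"rot": [[0, 0, 0], [0, 0, 0], [0, 0, 0], [0, 0, 0], [0, 0, 0], [0, 0, 0], [0, 0, 0], [0, 0, 0], [0, 0, 0], [0, 0, 0]], "offset": [[0.015, 0.005, 0], [0.02, 0.007, 0], [0.0113, 0.0033, 0], [0, 0, 0.01], [0, 0, 0.015], [0, 0, 0.015], [0, 0, 0.015], [0, 0, 0.01], [0, 0, 0.005], [0, 0, 0]], "claw": [0.015, 0.015, 0.015, 0.015, 0.015, 0.015, 0.015, 0.015, 0.015, 0.015]}}

```text
clock: 15.52
eef_pos: [490.2, -174.3, 194.5]
tcp_rot: [-0.001, 0.679, 0.734, -0.0]
contact_force: [0.1, -0.1, -0.2]
width: 24.9
```

Run:
```python
from h import *
a=snap('scene','scene10.png');b=snap('side','side10.png')
s=get_state();print(s['clock'],s['eef_pos'],s['tcp_rot'],s['contact_force'],s['width'])
cv2.imwrite('pics/z16.png',np.hstack([cv2.resize(a[80:260,240:420],(400,400),interpolation=2),cv2.resize(b[180:330,240:390],(400,400),interpolation=2)])[:,:,::-1])
```

```text
15.6167 [ 491.18925819 -174.70426398  196.57953234] [2.04218073e-04 6.79444721e-01 7.33726671e-01 3.90030639e-05] [ 0.19950639  0.61052965 -0.46555703] 25.38487587706049
```

View pics/z16.png

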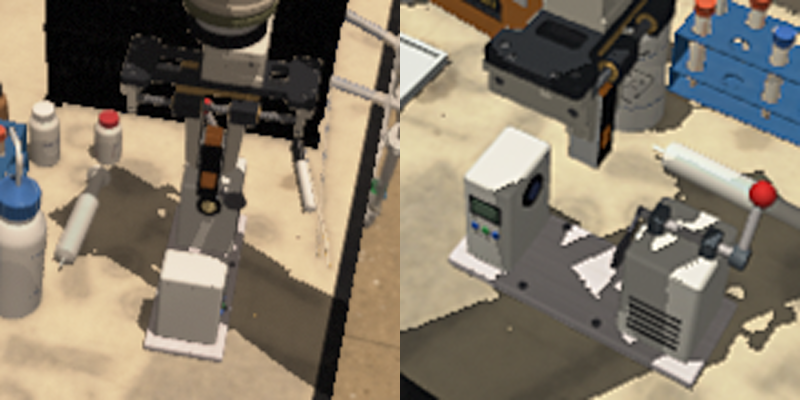

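Call:
{"op": "play_rows", "data": {"rot": [[0, 0, 0], [0, 0, 0], [0, 0, 0], [0, 0, 0], [0, 0, 0], [0, 0, 0], [0, 0, 0], [0, 0, 0], [0, 0, 0], [0, 0, 0]], "offset": [[0.0005, 0, 0.006], [0, 0, 0.01], [0, 0, 0.012], [0, 0, 0.014], [0, 0, 0.014], [0, 0, 0.014], [0, 0, 0.012], [0, 0, 0.009], [0, 0, 0.006], [0, 0, 0]], "claw": [0.015, 0.015, 0.015, 0.015, 0.015, 0.015, 0.015, 0.015, 0.015, 0.015]}}

```text
clock: 16.45
eef_pos: [490.0, -173.6, 97.3]
tcp_rot: [-0.001, 0.679, 0.734, -0.0]
contact_force: [0.7, 0.9, -0.7]
width: 24.5
```

Call:
{"op": "play_rows", "data": {"rot": [[0, 0, 0], [0, 0, 0], [0, 0, 0], [0, 0, 0], [0, 0, 0], [0, 0, 0], [0, 0, 0], [0, 0, 0], [0, 0, 0], [0, 0, 0]], "offset": [[0, 0, 0], [0, 0, 0], [0, 0, 0], [0, 0, 0], [0, 0, 0], [0, 0, 0], [0, 0, 0], [0, 0, 0], [0, 0, 0], [0, 0, 0]], "claw": [0.015, 0.015, 0.015, 0.015, 0.015, 0.015, 0.015, 0.015, 0.015, 0.015]}}

```text
clock: 17.28
eef_pos: [491.0, -174.0, 99.1]
tcp_rot: [-0.0, 0.679, 0.734, -0.0]
contact_force: [-0.7, -0.4, -0.5]
width: 25.0
```

Run:
```python
from h import *
a=snap('scene','scene11.png');b=snap('side','side11.png')
s=get_state();print(s['clock'],s['eef_pos'],s['tcp_rot'],s['contact_force'],s['width'])
w=snap('wrist','w11.png'); s=get_state();print(s['eef_pos'],s['qvel'].round(3))
cv2.imwrite('pics/z17.png',np.hstack([cv2.resize(a[80:260,260:380],(400,600),interpolation=2),cv2.copyMakeBorder(cv2.resize(b[200:320,250:390],(400,343),interpolation=2),0,257,0,0,0)])[:,:,::-1])
```

```text
17.3833 [ 490.99016027 -173.99937735   99.0994148 ] [-2.95339005e-05  6.79448691e-01  7.33723024e-01 -9.14241200e-06] [ 0.01171535 -0.22308473 -0.26961347] 24.784374372167477
[ 490.98616825 -174.00095912   99.12011226] [ 0.002 -0.    -0.     0.001 -0.     0.001]
```

View pics/z17.png

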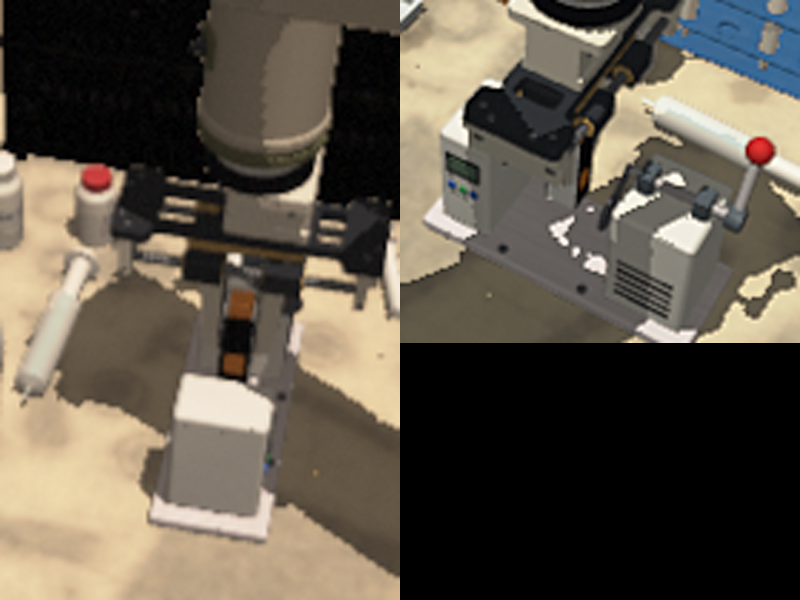

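View pics/w11.png

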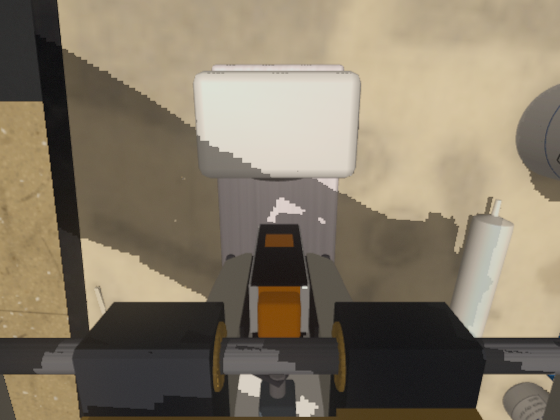

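Run:
```python
from h import *
w=cv2.imread('pics/w11.png')
s=get_state();W=cam('wrist',s);C=cam('scene');S=cam('side')
y=np.radians(4.45);ex=np.array([np.cos(y),np.sin(y),0]);ey=np.array([-np.sin(y),np.cos(y),0])
t=s['eef_pos'].copy(); cb=t-[0,0,33.2]
for n,cm in(('W',W),('C',C),('S',S)):
    for nm,p in (('winL top',cb+ey*12.5-ex*7.5+[0,0,35]),('winR top',cb+ey*12.5+ex*7.5+[0,0,35]),('top edge L',cb+ey*12.5-ex*12.5+[0,0,72]),('top edge R',cb+ey*12.5+ex*12.5+[0,0,72]),('bot L',cb+ey*12.5-ex*12.5),('bot R',cb+ey*12.5+ex*12.5)):
        print(n,nm,proj(cm,p).round(1))
o=np.array([491.1,-173.8,115])
for d in((-35,50),(35,50),(35,95),(-35,95)): print('det',proj(W,o+ex*d[0]+ey*d[1]).round(1))
cv2.imwrite('pics/z18.png',cv2.resize(w[215:345,225:335],(660,780),interpolation=cv2.INTER_NEAREST)[:600])
a=cv2.imread('pics/scene11.png');cv2.imwrite('pics/z19.png',cv2.resize(a[155:205,305:355],(600,600),interpolation=cv2.INTER_NEAREST))
```

```text
W winL top [262.  246.1]
W winR top [291.8 246.1]
W top edge L [245.6 282.1]
W top edge R [307.4 282. ]
W bot L [256.3 223.2]
W bot R [298.  223.2]
C winL top [332.6 186.2]
C winR top [326.6 185.3]
C top edge L [336.  175.9]
C top edge R [325.7 174.3]
C bot L [333.4 196.1]
C bot R [323.6 194.6]
S winL top [303.2 257.2]
S winR top [306.6 252.6]
S top edge L [302.6 247.1]
S top edge R [308.6 239.5]
S bot L [301.4 269.2]
S bot R [307.1 261.6]
det [196.3 178.7]
det [357.4 178.5]
det [364.8  67. ]
det [188.2  67.2]
```

View pics/z18.png

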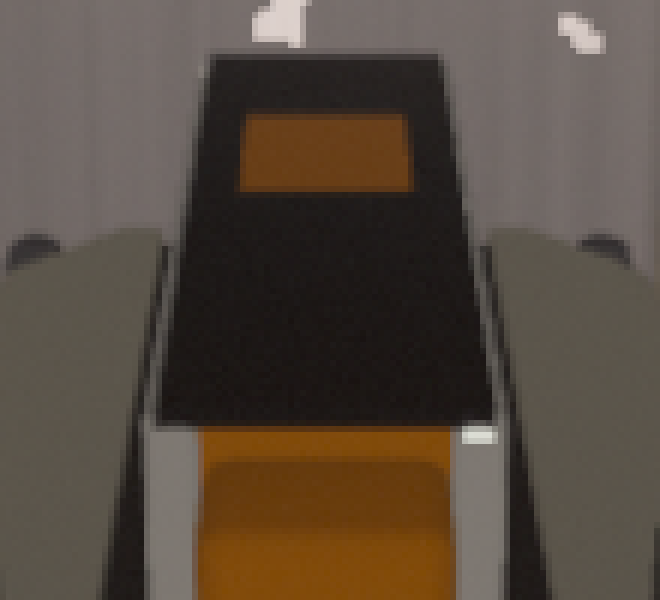

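View pics/z19.png

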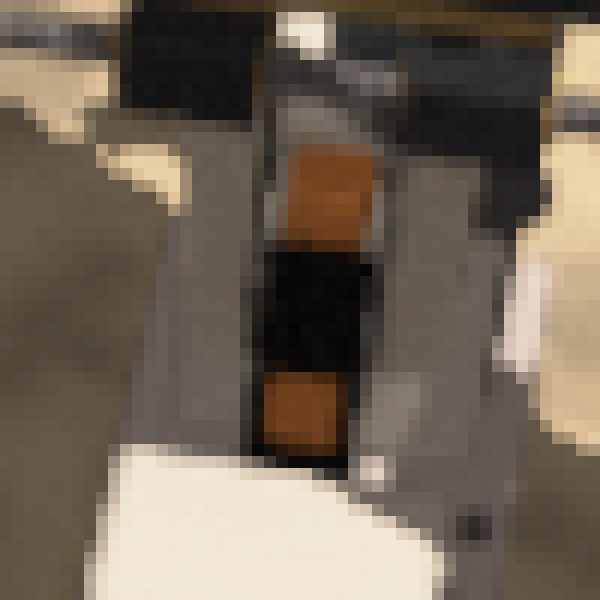

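Run:
```python
import cv2,numpy as np
w=cv2.imread('pics/w11.png')
cv2.imwrite('pics/z20.png',np.hstack([cv2.resize(w[120:220,185:250],(390,600),interpolation=cv2.INTER_NEAREST),cv2.resize(w[120:220,310:375],(390,600),interpolation=cv2.INTER_NEAREST)]))
```

```text
(no output)
```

View pics/z20.png

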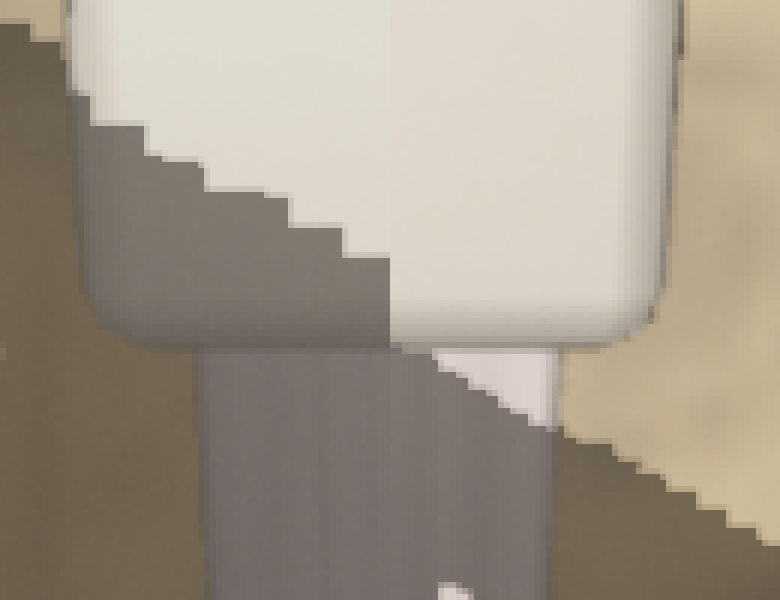

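Call:
{"op": "play_rows", "data": {"rot": [[0, 0, 0], [0, 0, 0], [0, 0, 0], [0, 0, 0], [0, 0, 0], [0, 0, 0], [0, 0, 0], [0, 0, 0], [0, 0, 0], [0, 0, 0]], "offset": [[0.0002, -0.0008, 0], [0, 0, 0], [0, 0, 0], [0, 0, 0], [0, 0, 0], [0, 0, 0], [0, 0, 0], [0, 0, 0], [0, 0, 0], [0, 0, 0]], "claw": [0.015, 0.015, 0.015, 0.015, 0.015, 0.015, 0.015, 0.015, 0.015, 0.015]}}

```text
clock: 18.27
eef_pos: [490.2, -173.9, 99.1]
tcp_rot: [-0.0, 0.679, 0.734, -0.0]
contact_force: [0.6, -1.0, -0.7]
width: 25.4
```

Run:
```python
from h import *
a=snap('scene','scene12.png');b=snap('side','side12.png');w=snap('wrist','w12.png')
s=get_state();print(s['clock'],s['eef_pos'],s['tcp_rot'],s['contact_force'],s['width'],abs(s['qvel']).max())
cv2.imwrite('pics/z21.png',cv2.resize(w[215:345,225:335],(660,780),interpolation=cv2.INTER_NEAREST)[:600,:,::-1])
```

```text
18.4167 [ 490.17464925 -173.89007938   99.10235647] [-6.31377263e-06  6.79432483e-01  7.33738032e-01 -2.89603751e-05] [ 0.97751735  0.27427717 -0.01628937] 24.823496719012383 0.0021623416290287387
```

View pics/side12.png

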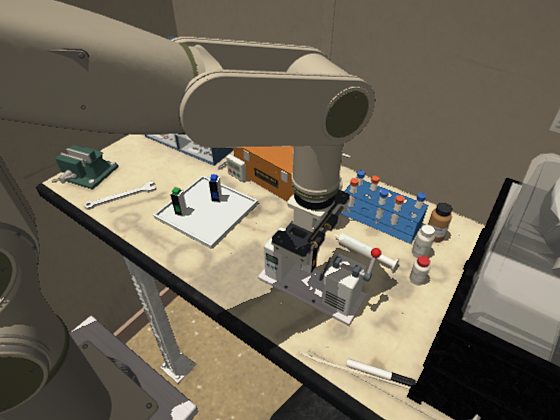

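View pics/scene12.png

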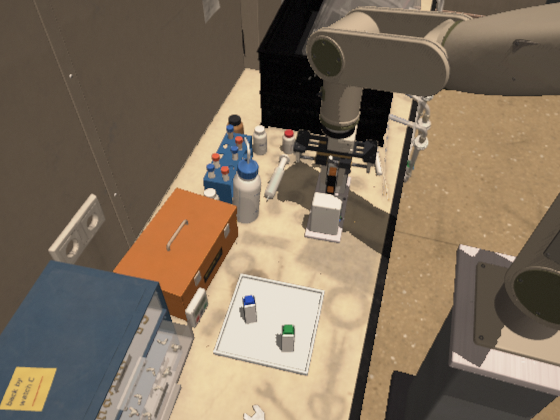

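The pictures show the cell held in the gap, the lever over on the far side, and the other things where they were. I'm handing the job in.

```bash
python3 -c "
from cell import job_done; print(job_done())"
```

```text
the job is handed in; nothing more can be done
None
```

The amber cell is held in the gap between lamp and detector with the shutter open, and I handed the job in at about 18.4 s.

- **Shutter:** I pushed the red knob away from the robot until it met the end stop, where the force rose from about 2 N to 17 N. Later pictures show the lever still over, the blade clear and the lamp's port visible.
- **Grasp:** I gripped the cell by its frosted faces at 15 N, about 52 mm above its underside. The opening read 25 mm, and the cell sat the same in the wrist pictures before and after the lift, so it is upright and did not slip.
- **Final pose:** From the arm readings, the window's centre is about 90 mm above the bench. It is midway in the gap and square to the photometer, whose yaw I measured as about 4.4°. The force readings stayed at noise level (about 1 N), so nothing appears to be touching.
- **Other things:** The blue and green cells, timer, syringe and sample bottle looked unmoved in the last pictures.

**Checks that disagreed:**
- **Sideways offset:** The wrist camera showed the cell about 0.9 mm to one side of the photometer's axis. I shifted it 0.8 mm to correct this, and did not measure that offset again afterwards.
- **Cell's top edge:** It appeared about 3 pixels off the calibration's prediction. It appeared in the same place while the cell stood on the tray, so I took this as camera error rather than tilt.
- **First photometer estimate:** My first rough fix from the side view was about 12 mm off along y, because I had assumed the base plate was symmetric. I dropped it for the wrist-camera measurement, where the gap came out at 100.0 mm.

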